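Clamp an amplifier module in the bench test cradle

TASK

Slide the amplifier module along the sloping cradle until it is fully home against the end stop, then wind the winged clamp screw clockwise until its foot just meets the module and give it a quarter turn more. Let go and leave the module clamped; do not press hard on the terminal panel close beside the wings, and leave the other things on the bench where they are.

Things in the scene. Friction and masses are not known exactly. Their poses are not given: they have to be found in the camera images.
- cradle: dark steel base plate of the test cradle, 130 x 310 mm, fixed to the bench; origin at the centre of its underside, on the bench top, z up. The sloping bed stands on it.
- bed: black sloping bed of the cradle, fixed, 124 mm (x) by 300 mm (y, -165 to 135). Origin on its surface, 55 mm above the bench. x points up the slope, away from the robot; y along the sliding channel to the end stop; z square off the bed, 25 degrees from vertical, leaning to the robot.
- channel (a point): point on the bed surface, bed frame (0, -80, 0) mm, in the open part of the channel. The channel is 55 mm wide: lower lip 10 mm high, inner face at bed x = -26 mm, y -160 to 120; upper guide 10 mm high, inner face at x = 29, y -160 to -10. Nothing stands above it for bed y below 25 mm.
- stop (a point): foot of the end stop's face, bed frame (0, 100, 0) mm: a black block 26 mm high, 60 mm wide, facing bed -y.
- bridge (a point): top centre of the steel bridge over the channel, bed frame (0, 60, 60) mm. It is 30 mm wide (bed y 45 to 75) and 14 mm thick, on posts outside the channel (bed x -46 to -34 and 28 to 37). The clamp screw passes through it here, square to the bed.
- panel: thin upright black terminal panel, fixed square to the bed just up-slope of the wings. Origin and axes as bed. Face at x = 37 mm, 6 mm thick, y 25 to 95 mm, top edge 79 mm above the bed. The wing tips sweep past 7 mm from it. Do not press on it (10 N at most).
- module: loose aluminium amplifier module, a brick 50 (x) x 120 (y) x 28 mm high, 0.2 to 0.4 kg, finned on its -y half. Origin at the centre of its underside, axes as the bed's. It lies in the channel against the lower lip, 40 to 90 mm short of the stop, and slides easily when its -y end is pushed. Fully home: origin at bed y = 40, its -y end at bed y = -20 mm.
- wings (a joint): turn of the winged screw, rad, grows clockwise seen from above; starts at 0.32 to 1.02. At 0 the blade points along bed x (up-slope), at 1.571 along bed y, at 3.142 along x again. The foot goes down 24 mm a turn and meets the module at 1.571; a quarter turn more is 3.142; end stop 4.2. Stiff: 0.12 N m, 0.05 more as the spring is squeezed. Stays where left.
- wing_grip (a point): grip point in the wings, on the screw axis, bed frame (0, 60, 89) mm; turns in place, never rises or sinks. Steel wings: one flat blade 10 mm thick, 60 mm from tip to tip, two round lobes from 68 to 96 mm above the bed, the web between them up to 90 mm. Fingertips kept 80 mm or more above the bed clear the panel.
- foot (a joint): how far the sprung rubber foot (20 mm across, under the bridge on the screw axis) is pushed back, in m: 0 until it meets the module, then 3.8 mm per rad of further turn, 0.006 after a quarter turn. Spring about 2 N per mm.
- screwdriver: bystander, loose: a screwdriver about 190 mm long lying in front of the cradle; origin at the centre of its underside; leave it alone.
- adapter: bystander, loose: a small brass and steel coaxial adapter, 50 mm long, lying in front of the cradle; origin at the centre of its underside; leave it alone.
- mug: bystander, loose: a white mug, 76 mm across, 90 mm tall; origin at the centre of its underside; leave it alone.
- mouse: bystander, loose: a black computer mouse, 100 x 58 x 30 mm; origin at the centre of its underside; leave it alone.
- spool: bystander, loose: a grey wire spool, 64 mm across, 40 mm tall, behind the cradle; origin at the centre of its underside; leave it alone.
- handset: bystander, loose: a grey hand-held meter lying flat, 75 x 140 x 34 mm; origin at the centre of its underside; leave it alone.
- parts_tray: bystander, loose: a clear divided tray, 90 x 120 x 30 mm; origin at the centre of its underside; leave it alone.
Mind the look-alikes: they are no part of the job. Leave any turquoise or yellow look-alike of the module alone.

How it is judged:
By the outcome, as a careful person would: the job done as asked, in the order asked, and still so for the second after the job is handed in, with the robot touching nothing.
It also fails if it takes over 69 s, if anything falls off the work surface, if the arm or the gripper's body presses on something with over 40 N, if the wrist force passes 120 N, or if a joint passes its speed limit or range.

ROBOT

A 6-joint arm with a two-finger parallel gripper is mounted at the origin on the work surface. World frame = base frame: x ahead of the robot, y to its left, z up, the work surface at z = 0. Lengths are in m, angles in rad, forces in N, time in s.
With the tool pointing down it reaches from about 0.25 to 0.85 m from the base axis. Payload 12.5 kg.
Tool frame: the origin (TCP) lies on the front face of the gripper's body, between the roots of the fingers; the fingertips stand 84 mm ahead of it and the grasp point (between the pads) lies 65 mm ahead of it; y points along the fingers, x is the direction in which the jaws open and shut, and the axes are right-handed (so a half turn about y gives the same grasp; the last joint's range is limited). The gripper opens to 93 mm and grips with 3 to 60 N. Pads are 15 mm wide; open, the fingers measure 128 mm over their backs; the gripper's body (75 mm by 188 mm) begins 65 mm behind the grasp point.
Start: joints at [1.03, 0.351, 1.652, -0, 1.139, -0.085], TCP at [0.242, 0.494, 0.303] pointing down, gripper open.
Joint ranges: [-2.75, 2.75], [-0.79, 2.1], [0.01, 2.65], [-1.57, 4.71], [0.07, 3.14], [-2.87, 2.87]. Speed limits (rad/s): [2.22, 2.22, 2.79, 3.14, 3.14, 3.14].

INTERFACE

Orientations are given as a rotation vector (axis times angle).
In Python, from bench import ctrl gives the robot as it stands.
- The arm moves only by the tool move_arm, never from a script. Its argument "rows" is a list of rows, each a list of 7 numbers: the shift along the tool's x, y, z in cm, then the turn, a rotation vector about the tool's x, y, z in degrees, then the closure, from 0 (fully open) to 1 (shut). In form: [[tx, ty, tz, ax, ay, az, claw], ...]. A call has 1 to 20 rows; each row is the pose to reach, as a shift and turn from the pose commanded when the call began, along the tool's axes at that moment; what a row does not reach only later rows make up. A row lasts 1/12 s, in which the tool goes at most 41.7 mm and 7.16 degrees, less where a joint would pass 70% of its speed; a pose out of reach is approached as far as the arm can. A call with a gripper value outside its range is refused whole. The fingers move at their own pace and stop on an object; the grip force is fixed at half the most. Time passes only in rows, so rows that repeat a pose let the fingers close. It gives the time, the measured TCP pose, the force and the opening at its end, in the units of the state.
- ctrl.get_obs(): the state, without advancing time (a new reading comes with each control period).
- ctrl.snapshot(name): name is "scene" or "top" or "wrist"; returns a dict with "pixels" (420x560x3 uint8, red, green, blue), "range_z" (420x560 float32, m along the optical axis (not along the pixel's ray), 0 where there is no reading), "fx", "fy", "cx", "cy" (pixels), "R" (3x3) and "t" (3): a world point X has camera coordinates R X + t. Camera axes: x right, y down, z forward; pixel columns grow to the right and rows downward; lengths in m; the calibration is good to about 2 mm. A picture is of the moment at which its call begins.
- ctrl.finish_job(): hands the job in, once; it reports no verdict.
The state is a dict: "clock": time; "q": joint angles; "qvel": joint speeds; "joint_efforts": joint torques, N m; "tool_pos": TCP position; "eef_rot": TCP orientation; "force": force on the tool from outside, world axes, zero at the start; "wrist_torque": the same for the moment, N m; "opening": finger opening in m.
Only numpy, scipy, OpenCV 4.12 (cv2) and the standard library are available. Lean on these libraries where they do the work, as an engineer would, in place of code of your own. Each camera call takes 0.05 s, during which the arm holds its last target.

## Working session

There is one attempt and no reset: what is moved stays moved. The work goes in short steps, Python scripts to look and compute and a tool call to move; the robot and the scene stay as the last step left them, time stands still between calls to the robot, and variables do not carry over. Pictures are saved under pics/ and viewed, and the job is handed in when it is done.

Besides the shell and the picture viewer there is one more tool, called after "Emit:" as name(argument=value, ...), one argument or row to a line, values as JSON. move_arm: Moves the arm, as the interface text tells. Its arguments: {"type":"object","properties":{"rows":{"type":"array","items":{"type":"array","items":{"type":"number"}}}},"required":["rows"]}

```bash
mkdir -p pics; ls
python3 - <<'E'
from bench import ctrl
import cv2,numpy as np
o=ctrl.get_obs();print({k:np.round(v,3).tolist() if hasattr(v,'__len__') else v for k,v in o.items()})
for n in("scene","top"):
    s=ctrl.snapshot(n);cv2.imwrite(f"pics/{n}0.png",s["pixels"][:,:,::-1]);np.savez(f"{n}0.npz",**s)
    print(n,s["fx"],s["cx"],s["cy"],np.round(s["R"],3).tolist(),np.round(s["t"],3))
E
```

```text
pics
{'clock': 0.0, 'q': [1.03, 0.351, 1.652, 0.0, 1.139, -0.085], 'qvel': [0.0, 0.001, 0.001, -0.0, 0.0, -0.001], 'joint_efforts': [-0.001, -49.729, -28.527, 0.07, 0.025, -0.0], 'tool_pos': [0.242, 0.494, 0.302], 'eef_rot': [-1.392, -0.866, 0.868], 'force': [-0.412, 0.521, 0.189], 'wrist_torque': [0.014, 0.058, 0.01], 'opening': 0.09308045339752226}
scene 393.6182051589645 277.9463378230823 208.59729298007494 [[-0.352, 0.936, 0.012], [0.755, 0.292, -0.587], [-0.552, -0.197, -0.81]] [ 0.155 -0.36   1.355]
top 417.5856198407946 277.76873286055826 208.70233401219073 [[-0.025, -0.998, -0.05], [-0.985, 0.033, -0.172], [0.173, 0.045, -0.984]] [0.067 0.535 0.849]
```

View pics/scene0.png

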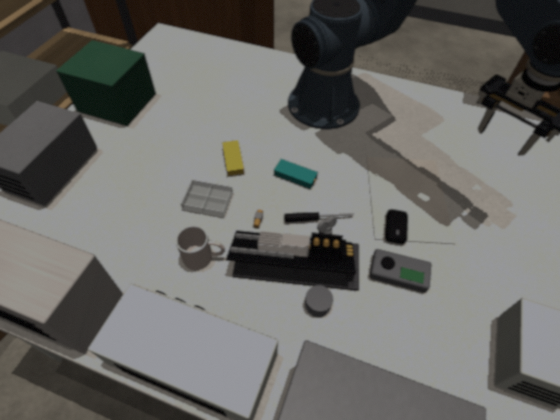

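View pics/top0.png

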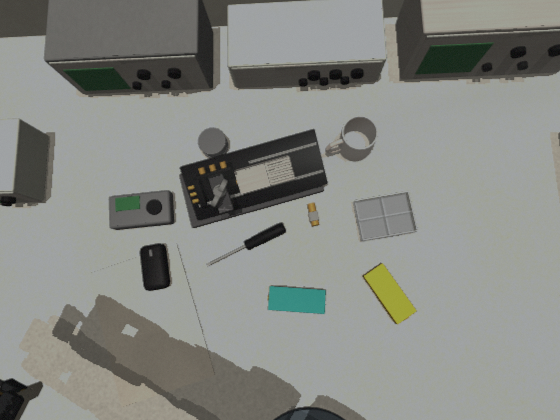

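The top view shows the silver module in the cradle at about (265,175). Its look-alikes are turquoise at (297,300) and yellow at (390,293), and both lie loose on the bench. The wings are at about (217,193), with the stop end on the left. Next I'll take a close crop.

Run:
```python
import cv2,numpy as np
for n,(a,b,c,d) in {"top":(120,235,170,340),"scene":(220,295,220,370)}.items():
    s=np.load(f"{n}0.npz");im=s["pixels"][a:b,c:d,::-1]
    im=np.clip(im.astype(float)*1.6,0,255).astype(np.uint8)
    cv2.imwrite(f"pics/{n}crop.png",cv2.resize(im,None,fx=4.7,fy=4.7,interpolation=cv2.INTER_CUBIC))
```

```text
(no output)
```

View pics/topcrop.png

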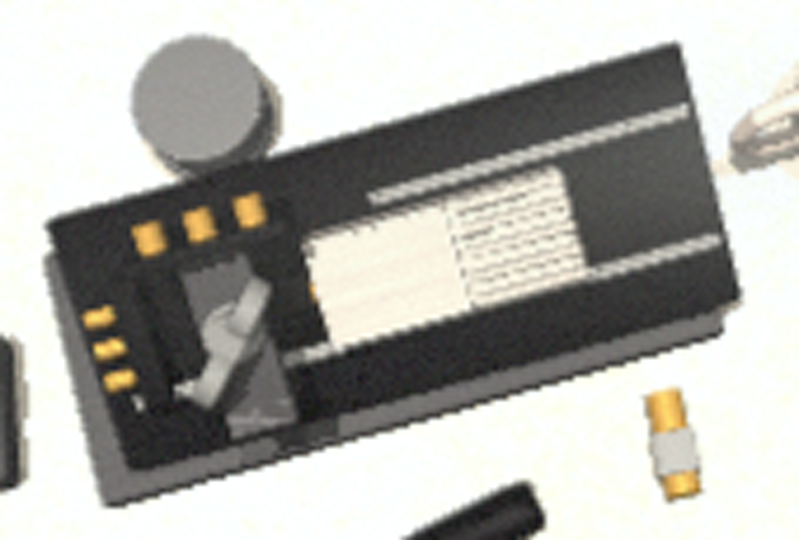

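View pics/scenecrop.png

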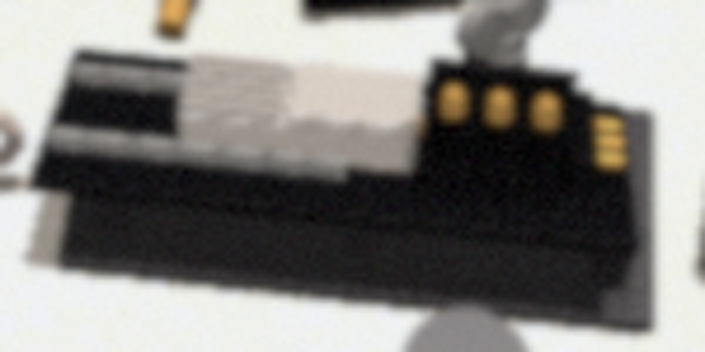

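```bash
cat > h.py <<'E'
import cv2,numpy as np
from scipy.spatial.transform import Rotation as Ro
def load(n): return dict(np.load(n+".npz"))
def deproj(s,u,v,z=None):
    u=np.atleast_1d(u).astype(float);v=np.atleast_1d(v).astype(float)
    if z is None: z=s["range_z"][v.astype(int),u.astype(int)]
    c=np.stack([(u-s["cx"])/s["fx"]*z,(v-s["cy"])/s["fy"]*z,z],1)
    return (c-s["t"])@s["R"]
def ray(s,u,v):
    o=-s["R"].T@s["t"]; d=s["R"].T@np.array([(u-s["cx"])/s["fx"],(v-s["cy"])/s["fy"],1]); return o,d
def onplane(s,u,v,n,c):
    o,d=ray(s,u,v); return o+d*((c-n@o)/(n@d))
def proj(s,X):
    c=np.atleast_2d(X)@s["R"].T+s["t"]; return np.stack([c[:,0]/c[:,2]*s["fx"]+s["cx"],c[:,1]/c[:,2]*s["fy"]+s["cy"]],1)
E
python3 - <<'E'
from h import *
s=load("top0")
quad=np.array([[50,220],[680,42],[740,303],[135,468]])/4.7+[170,120]-0.4
# plane from open area patches in crop coords
m=np.zeros((420,560),np.uint8)
for p in ([[400,160],[660,85],[672,100],[380,180]],[[600,175],[700,140],[715,225],[605,255]],[[320,370],[715,262],[725,295],[330,405]]):
    cv2.fillPoly(m,[np.round(np.array(p)/4.7+[170,120]).astype(int)],1)
v,u=np.nonzero(m);P=deproj(s,u,v);
for _ in range(3):
    c=P.mean(0);n=np.linalg.svd(P-c)[2][2];n*=np.sign(n[2]);r=(P-c)@n;P=P[abs(r)<max(.004,2*r.std())]
print("n",n,"tilt",np.degrees(np.arccos(n[2])),"rms",r.std(),len(P))
yaw=np.arctan2(-n[1],-n[0]);print("yaw from normal",np.degrees(yaw))
C=np.array([onplane(s,*q,n,n@c) for q in quad]);print(np.round(C,4))
print("edges",[np.linalg.norm(C[i]-C[(i+1)%4]) for i in range(4)])
yd=(C[0]-C[1])+(C[3]-C[2]);print("yaw y",np.degrees(np.arctan2(-yd[0],yd[1])))
# bench plane check
mm=deproj(s,[150,300,450,350],[330,330,250,270]);print(mm[:,2])
E
```

```text
n [0.82486662 0.53391763 0.18581447] tilt 79.29137840791769 rms 0.022973451363318142 1173
yaw from normal -147.08592513316066
[[ 0.4152  0.0441  0.8147]
 [ 0.4743 -0.0018  0.6842]
 [ 0.2146  0.0651  1.6449]
 [ 0.4339  0.0916  0.5954]]
edges [np.float64(0.1504676912960346), np.float64(0.997376514161496), np.float64(1.072418354986812), np.float64(0.22516568147252577)]
yaw y -65.70162232312147
[ 0.00352725 -0.00079562 -0.00115458 -0.00053731]
```

Run:
```python
from h import *
s=load("top0")
quad=np.array([[50,220],[680,42],[740,303],[135,468]])/4.7+[170,120]-0.4
m=np.zeros((420,560),np.uint8)
for p in ([[400,160],[660,85],[672,100],[380,180]],[[600,175],[700,140],[715,225],[605,255]],[[320,370],[715,262],[725,295],[330,405]]):
    cv2.fillPoly(m,[np.round(np.array(p)/4.7+[170,120]).astype(int)],1)
v,u=np.nonzero(m);z=s["range_z"][v,u];print((z==0).mean(),np.percentile(z[z>0],[5,50,95]))
P=deproj(s,u[z>0],v[z>0]);P=P[(P[:,2]>.02)&(P[:,2]<.12)]
for _ in range(5):
    c=P.mean(0);n=np.linalg.svd(P-c)[2][2];n*=np.sign(n[2]);r=(P-c)@n;P=P[abs(r)<max(.003,2*r.std())]
print("n",n,"tilt",np.degrees(np.arccos(n[2])),"rms",r.std(),len(P))
print("yaw from normal",np.degrees(np.arctan2(-n[1],-n[0])))
C=np.array([onplane(s,*q,n,n@c) for q in quad]);print(np.round(C,4))
print("edges",[np.linalg.norm(C[i]-C[(i+1)%4]) for i in range(4)])
yd=(C[0]-C[1])+(C[3]-C[2]);print("yaw y",np.degrees(np.arctan2(-yd[0],yd[1])))
# ideal plane: tilt 25; iterate yaw & fit rigid (Kabsch) of corners
B=np.array([[62,135,0],[62,-165,0],[-62,-165,0],[-62,135,0]])/1000
a=B.mean(0);b=C.mean(0)
R,rs=Ro.align_vectors(C-b,B-a);Rm=R.as_matrix();o=b-Rm@a
print(Rm.round(4),o,rs,"z",Rm[:,2])
# constrained: yaw only, tilt 25, z=.055
from scipy.optimize import least_squares
def pose(p):
    t=np.radians(25);yx=Ro.from_euler('z',p[2]).as_matrix()
    # x up slope
    R0=np.array([[np.cos(t),0,-np.sin(t)],[0,1,0],[np.sin(t),0,np.cos(t)]])
    return yx@R0,np.array([p[0],p[1],.055])
f=lambda p:(proj(s,B@pose(p)[0].T+pose(p)[1])-quad).ravel()
q=least_squares(f,[o[0],o[1],np.arctan2(-Rm[0,1],Rm[1,1])]);print(q.x,np.degrees(q.x[2]),q.fun.round(2))
np.save("bed.npy",q.x)
```

```text
0.004919184820801124 [0.89435244 0.91421482 0.92135125]
n [-0.41233795 -0.10488921  0.90497274] tilt 25.18038776501524 rms 0.0013619378816109452 1323
yaw from normal 14.272019943848134
[[ 0.6296  0.2555  0.081 ]
 [ 0.702  -0.0324  0.0806]
 [ 0.5921 -0.058   0.0276]
 [ 0.5227  0.2281  0.0291]]
edges [np.float64(0.29686734518884406), np.float64(0.12467823356567459), np.float64(0.29444469965369724), np.float64(0.1219199697319479)]
yaw y 13.882273387916959
[[ 0.8789 -0.2399 -0.4123]
 [ 0.2157  0.9708 -0.1049]
 [ 0.4255  0.0032  0.905 ]] [0.60799369 0.11285782 0.05462597] 0.004771723373386454 z [-0.41233795 -0.10488921  0.90497274]
[0.60794225 0.11291367 0.24125114] 13.822672287672408 [-0.91 -0.31  0.72 -0.1   1.25 -0.47 -1.09  0.76]
```

```bash
cat >> h.py <<'E'
def bedpose(p=None):
    if p is None:p=np.load("bed.npy")
    t=np.radians(25);yx=Ro.from_euler('z',p[2]).as_matrix()
    R0=np.array([[np.cos(t),0,-np.sin(t)],[0,1,0],[np.sin(t),0,np.cos(t)]])
    return yx@R0,np.array([p[0],p[1],.055])
def b2w(X):
    R,o=bedpose();return np.atleast_2d(X)/1000@R.T+o
def overlay(s,name,roi,k):
    a,b,c,d=roi
    im=np.clip(s["pixels"][a:b,c:d,::-1].astype(float)*1.6,0,255).astype(np.uint8)
    im=cv2.resize(im,None,fx=k,fy=k,interpolation=cv2.INTER_CUBIC)
    def L(pts,col):
        q=((proj(s,b2w(pts))-[c,a]+.5)*k).astype(int);cv2.polylines(im,[q.reshape(-1,1,2)],False,col,1,cv2.LINE_AA)
    L([[62,135,0],[62,-165,0],[-62,-165,0],[-62,135,0],[62,135,0]],(0,0,255))
    L([[-26,-160,10],[-26,120,10]],(0,255,0));L([[29,-160,10],[29,-10,10]],(0,255,0))
    L([[37,25,79],[37,95,79],[43,95,79],[43,25,79],[37,25,79]],(255,0,255))
    L([[-46,45,60],[37,45,60],[37,75,60],[-46,75,60],[-46,45,60]],(255,255,0))
    L([[-5,60,90],[5,60,90]],(0,128,255));L([[0,55,90],[0,65,90]],(0,128,255))
    L([[-30,100,26],[30,100,26]],(0,255,255))
    cv2.imwrite(name,im)
E
python3 - <<'E'
from h import *
overlay(load("top0"),"pics/ov_top.png",(120,235,170,340),4.7)
overlay(load("scene0"),"pics/ov_scene.png",(215,295,220,370),5)
E
```

```text
(no output)
```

View pics/ov_top.png

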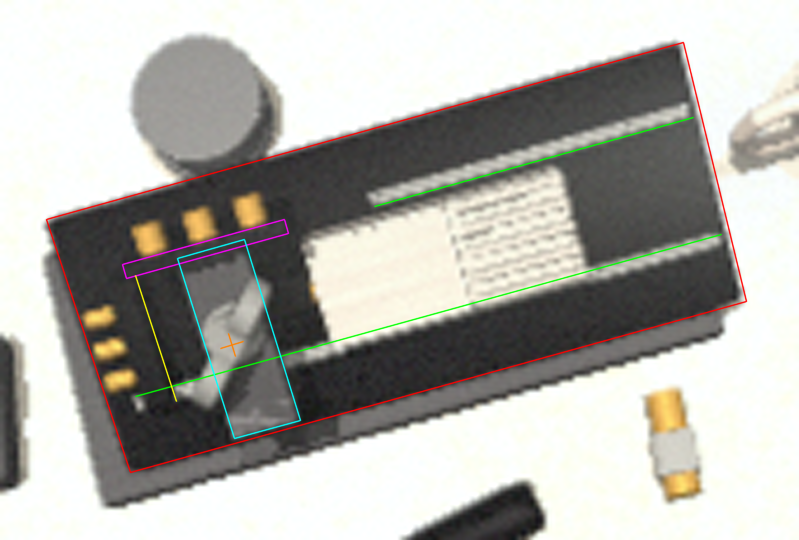

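View pics/ov_scene.png

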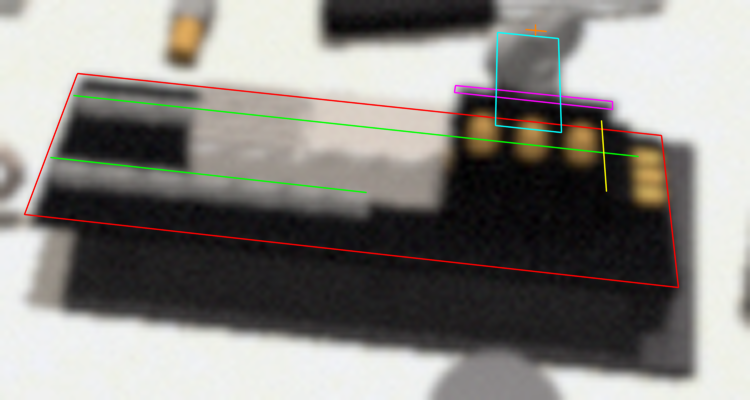

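Run:
```python
from h import *
s=load("top0");R,o=bedpose()
def onb(u,v,z):
    n=R[:,2];p=onplane(s,u/4.7+170-.4,v/4.7+120-.4,n,n@o+z/1000);return (R.T@(p-o)*1000).round(1)
print("module -y end", onb(573,165,28),onb(588,270,28)," +y end",onb(303,240,28),onb(332,350,28))
a,b=onb(193,400,92),onb(265,283,92);print("blade",a,b,(a+b)/2,"th",np.arctan2(-(b-a)[1],(b-a)[0]))
print("mug",onplane(s,358,137,np.array([0,0,1.]),.09))
T=Ro.from_rotvec([-1.392,-.866,.868]).as_matrix();print("toolaxes",T.round(3))
print("bed R",R.round(3)); print("grip",b2w([0,60,89]),"chan",b2w([0,-110,6]))
az=1.03;
x=T[:,0];rad=np.array([np.cos(az),np.sin(az),0]);tan=np.array([-np.sin(az),np.cos(az),0])
print("x in radial,tan",x@rad,x@tan)
```

```text
module -y end [  25.3 -100.7   28. ] [-22.2 -95.4  28. ]  +y end [25.3 23.7 28. ] [-26.2  25.4  28. ]
blade [-18.  82.  92.] [21.4 38.8 92. ] [ 1.7 60.4 92. ] th 0.8313705915831542
mug [ 0.67594163 -0.12210577  0.09      ]
toolaxes [[ 0.441 -0.001 -0.898]
 [ 0.898 -0.001  0.441]
 [-0.001 -1.    -0.   ]]
bed R [[ 0.88  -0.239 -0.41 ]
 [ 0.217  0.971 -0.101]
 [ 0.423  0.     0.906]]
grip [[0.55708344 0.16218964 0.13566139]] chan [[0.63176092 0.00549346 0.06043785]]
x in radial,tan 0.9964283536463583 0.08442970577187991
```

The module's -y end is at bed y of about -98 mm, so it is about 78 mm short of home. The blade angle is about 0.83 rad. Next I'll compute a standoff above the open channel.

```bash
cat >> h.py <<'E'
def goto(tip,phi=0.,obs=None):
    """tip bed mm; phi: cw-from-above angle (rad) of tool x from bed +x. prints row"""
    from bench import ctrl
    o=obs or ctrl.get_obs();R,ob=bedpose()
    Tx=Ro.from_rotvec(o["eef_rot"]).as_matrix();p=np.array(o["tool_pos"])
    x=R@np.array([np.cos(phi),-np.sin(phi),0]);y=-R[:,2];z=np.cross(x,y)
    Tt=np.stack([x,y,z],1);tcp=b2w(tip)[0]-.084*y
    d=Tx.T@(tcp-p)*100;r=np.degrees(Ro.from_matrix(Tx.T@Tt).as_rotvec())
    print("tcp",tcp.round(3),"row",d.round(2),r.round(2),"n",max(np.linalg.norm(d)/4.17,np.linalg.norm(r)/7.16).round(1))
def state():
    from bench import ctrl
    o=ctrl.get_obs();R,ob=bedpose();Tx=Ro.from_rotvec(o["eef_rot"]).as_matrix()
    tip=R.T@(np.array(o["tool_pos"])+.084*Tx[:,1]-ob)*1000;A=R.T@Tx
    print("t",round(o["clock"],2),"tip bed",tip.round(1),"x",A[:,0].round(3),"y",A[:,1].round(3),"F bed",(R.T@np.array(o["force"])).round(1),"op",round(o["opening"]*1000,1),"q",np.round(o["q"],2))
    return o
E
python3 -c "
from h import *
state();goto([-1,-128,150])"
```

```text
t 0.1 tip bed [-170.7  457.1  259.7] x [ 0.581  0.767 -0.272] y [-0.423 -0.001 -0.906] F bed [ 0.7 -0.4 -0.9] op 92.6 q [ 1.03  0.35  1.65 -0.    1.14 -0.08]
tcp [ 0.542 -0.035  0.267] row [-34.3    3.59 -50.19] [-10.9   49.25 -23.44] n 14.6
```

Emit:
move_arm(
  rows=[
    [-34.3,3.6,-50.2,-10.9,49.3,-23.4,1],
    [-34.3,3.6,-50.2,-10.9,49.3,-23.4,1],
    [-34.3,3.6,-50.2,-10.9,49.3,-23.4,1],
    [-34.3,3.6,-50.2,-10.9,49.3,-23.4,1],
    [-34.3,3.6,-50.2,-10.9,49.3,-23.4,1],
    [-34.3,3.6,-50.2,-10.9,49.3,-23.4,1],
    [-34.3,3.6,-50.2,-10.9,49.3,-23.4,1],
    [-34.3,3.6,-50.2,-10.9,49.3,-23.4,1],
    [-34.3,3.6,-50.2,-10.9,49.3,-23.4,1],
    [-34.3,3.6,-50.2,-10.9,49.3,-23.4,1],
    [-34.3,3.6,-50.2,-10.9,49.3,-23.4,1],
    [-34.3,3.6,-50.2,-10.9,49.3,-23.4,1],
    [-34.3,3.6,-50.2,-10.9,49.3,-23.4,1],
    [-34.3,3.6,-50.2,-10.9,49.3,-23.4,1],
    [-34.3,3.6,-50.2,-10.9,49.3,-23.4,1],
    [-34.3,3.6,-50.2,-10.9,49.3,-23.4,1],
    [-34.3,3.6,-50.2,-10.9,49.3,-23.4,1],
    [-34.3,3.6,-50.2,-10.9,49.3,-23.4,1],
  ],
)

```text
clock: 1.6
tool_pos: [0.5413, -0.0346, 0.2664]
eef_rot: [-1.483, -0.521, -0.153]
force: [0.1, 1.5, -0.2]
opening: 0.0002
```

Run:
```python
from h import *
from bench import ctrl
state();goto([-1,-128,150])
s=ctrl.snapshot("wrist");np.savez("wrist1.npz",**s);print(s["pixels"].shape)
overlay(s,"pics/wrist1.png",(0,420,0,560),1.4)
```

```text
t 1.6 tip bed [  -1.4 -127.3  149.8] x [ 1.    -0.001 -0.001] y [-0.001  0.001 -1.   ] F bed [ 0.3  1.5 -0.4] op 0.2 q [-0.22  0.27  1.92  0.35  0.59 -0.71]
tcp [ 0.542 -0.035  0.267] row [ 0.03 -0.02 -0.07] [-0.05 -0.07 -0.05] n 0.0
(420, 560, 3)
```

View pics/wrist1.png

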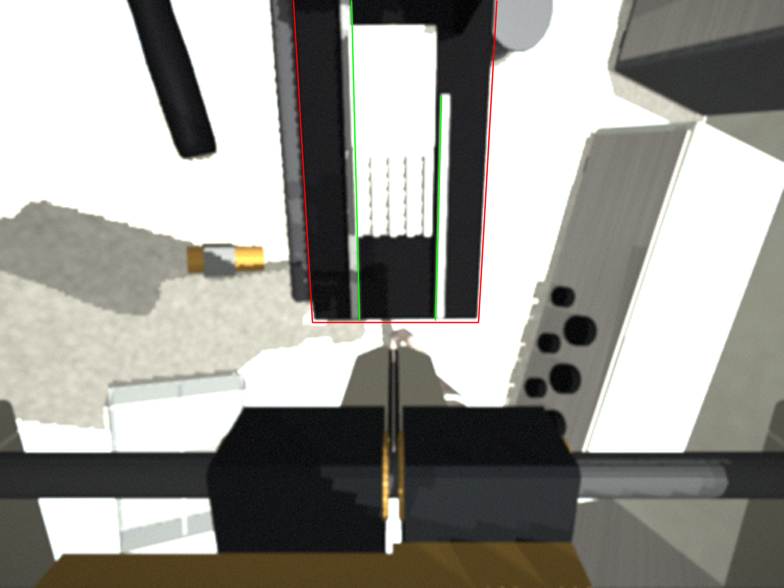

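The wrist view matches the frame to about 1 px. The module's finned end is at row 236, with open channel below it down to row 320. The fingers line up with the channel centre, so I'm lowering them behind the module.

Emit:
move_arm(
  rows=[
    [0,4,0.5,0,0,0,1],
    [0,8,0.5,0,0,0,1],
    [0,11,0.5,0,0,0,1],
    [0,12.5,0.5,0,0,0,1],
    [0,13.4,0.5,0,0,0,1],
    [0,14.0,0.5,0,0,0,1],
    [0,14.0,0.5,0,0,0,1],
  ],
)

```text
clock: 2.23
tool_pos: [0.598, -0.0154, 0.1397]
eef_rot: [-1.483, -0.522, -0.153]
force: [0.0, -0.9, -0.5]
opening: 0.0003
```

Run:
```python
from h import *
state();goto([-1,-110,9])
```

```text
t 2.23 tip bed [  -0.7 -122.1    9.8] x [ 1. -0. -0.] y [-0.     0.001 -1.   ] F bed [-0.4 -0.9 -0.4] op 0.3 q [-0.16  0.56  1.86  0.49  0.35 -0.83]
tcp [ 0.595 -0.004  0.139] row [-0.03  0.08  1.22] [-0.05 -0.01 -0.01] n 0.3
```

Emit:
move_arm(
  rows=[
    [0,0,0.6,0,0,0,1],
    [0,0,1.1,0,0,0,1],
    [0,0,1.5,0,0,0,1],
    [0,0,1.9,0,0,0,1],
    [0,0,2.3,0,0,0,1],
    [0,0,2.7,0,0,0,1],
    [0,0,3.1,0,0,0,1],
    [0,0,3.5,0,0,0,1],
    [0,0,3.9,0,0,0,1],
    [0,0,4.3,0,0,0,1],
    [0,0,4.7,0,0,0,1],
    [0,0,5.1,0,0,0,1],
    [0,0,5.5,0,0,0,1],
    [0,0,5.9,0,0,0,1],
    [0,0,6.3,0,0,0,1],
    [0,0,6.7,0,0,0,1],
    [0,0,7.1,0,0,0,1],
    [0,0,7.5,0,0,0,1],
    [0,0,7.8,0,0,0,1],
    [0,0,8.0,0,0,0,1],
  ],
)

```text
clock: 3.9
tool_pos: [0.5791, 0.0617, 0.1405]
eef_rot: [-1.483, -0.523, -0.155]
force: [-0.2, -5.4, 2.9]
opening: 0.0007
```

Run:
```python
from h import *
from bench import ctrl
state()
s=ctrl.snapshot("top");np.savez("top2.npz",**s)
overlay(s,"pics/top2.png",(120,235,170,340),4.7)
```

```text
t 3.9 tip bed [ -0.2 -42.9  10.5] x [ 1.    -0.001  0.001] y [ 0.001 -0.    -1.   ] F bed [-0.1 -5.2  3.3] op 0.7 q [-0.01  0.54  1.91  0.37  0.29 -0.58]
```

View pics/top2.png

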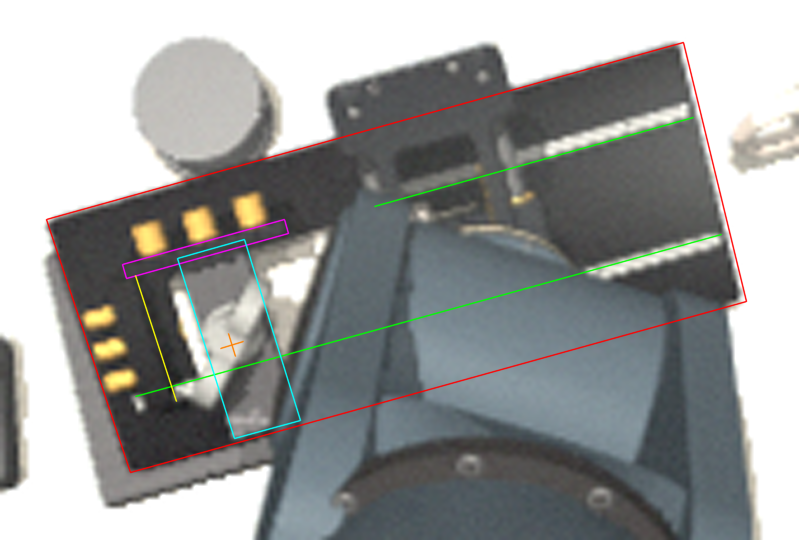

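The module's front edge shows past the bridge at (185,320), still short of the stop line. The push force is 5 N.

Emit:
move_arm(
  rows=[
    [0,0,0.3,0,0,0,1],
    [0,0,0.6,0,0,0,1],
    [0,0,0.9,0,0,0,1],
    [0,0,1.1,0,0,0,1],
    [0,0,1.2,0,0,0,1],
    [0,0,1.2,0,0,0,1],
  ],
)

```text
clock: 4.45
tool_pos: [0.5763, 0.0733, 0.1403]
eef_rot: [-1.483, -0.523, -0.155]
force: [-0.8, -4.2, 2.8]
opening: 0.0004
```

Emit:
move_arm(
  rows=[
    [0,0,0.1,0,0,0,1],
    [0,0,0.2,0,0,0,1],
    [0,0,0.2,0,0,0,1],
  ],
)

```text
clock: 4.7
tool_pos: [0.5759, 0.0751, 0.1402]
eef_rot: [-1.483, -0.523, -0.155]
force: [-1.0, -4.0, 3.5]
opening: 0.0005
```

```bash
python3 -c "
from h import *
state()"
```

```text
t 4.7 tip bed [ -0.3 -29.1  10.2] x [ 1.    -0.001  0.001] y [ 0.001 -0.    -1.   ] F bed [-0.3 -3.6  3.9] op 0.5 q [ 0.02  0.53  1.91  0.34  0.28 -0.53]
```

Emit:
move_arm(
  rows=[
    [0,0,0.1,0,0,0,1],
    [0,0,0.2,0,0,0,1],
    [0,0,0.2,0,0,0,1],
  ],
)

```text
clock: 4.95
tool_pos: [0.5756, 0.0761, 0.1402]
eef_rot: [-1.484, -0.523, -0.156]
force: [-0.5, -14.4, 3.3]
opening: 0.0004
```

Emit:
move_arm(
  rows=[
    [0,0,0.1,0,0,0,1],
    [0,0,0.15,0,0,0,1],
    [0,0,0.15,0,0,0,1],
  ],
)

```text
clock: 5.2
tool_pos: [0.5755, 0.0764, 0.1402]
eef_rot: [-1.486, -0.523, -0.157]
force: [-1.4, -26.4, 3.8]
opening: 0.0002
```

The force rose to 26 N with no further travel, so the module is against the stop, with the tip at about y = -28 as expected. I'm backing off and lifting clear to check.

Emit:
move_arm(
  rows=[
    [0,0,-0.4,0,0,0,1],
    [0,0,-1.2,0,0,0,1],
    [0,0,-2.5,0,0,0,1],
    [0,-1.5,-3,0,0,0,1],
    [0,-5,-4,0,0,0,1],
    [0,-9,-5,0,0,0,1],
    [0,-12,-6,0,0,0,1],
    [0,-15,-6,0,0,0,1],
    [0,-15,-6,0,0,0,1],
  ],
)

```text
clock: 5.95
tool_pos: [0.5275, 0.0046, 0.2806]
eef_rot: [-1.484, -0.527, -0.159]
force: [0.6, -0.3, 1.1]
opening: 0.0004
```

Run:
```python
from h import *
from bench import ctrl
state()
s=ctrl.snapshot("wrist");np.savez("wrist3.npz",**s)
overlay(s,"pics/wrist3.png",(0,300,130,430),2)
cv2.imwrite("pics/wrist3raw.png",cv2.resize(s["pixels"][0:240,180:400,::-1],None,fx=2.5,fy=2.5))
```

```text
t 5.95 tip bed [  1.7 -86.1 164.4] x [ 1.    -0.001  0.006] y [ 0.006 -0.002 -1.   ] F bed [ 0.9 -0.5  0.8] op 0.4 q [-0.14  0.22  1.95  0.29  0.58 -0.59]
```

View pics/wrist3.png

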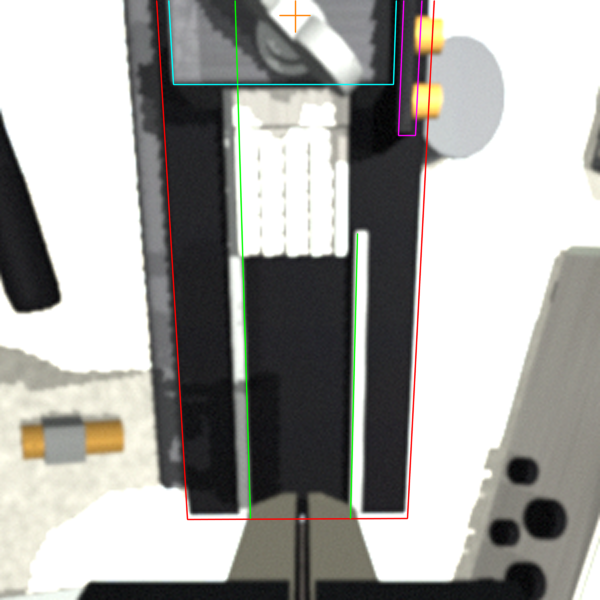

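Run:
```python
from h import *
s=load("wrist3");R,o=bedpose()
q=proj(s,b2w([[0,-20,28],[0,-20,0],[0,60,90],[29,-10,10],[0,-165,0]]));print(((q-[130,0]+.5)*2).round(1))
goto([0,60,150],phi=.83-np.pi/2)
```

```text
[[296.5 256.9]
 [296.6 253.8]
 [295.2  15.3]
 [357.1 233.2]
 [297.7 518.9]]
tcp [0.498 0.148 0.267] row [-0.06  1.2  14.56] [  0.15 -42.5    0.2 ] n 5.9
```

View pics/wrist3raw.png

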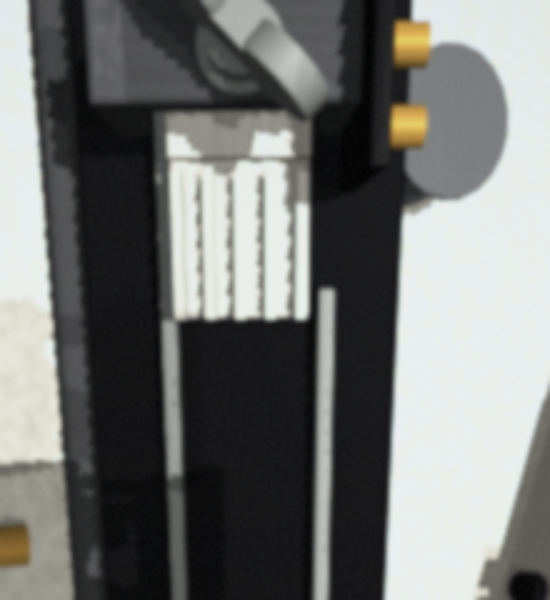

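The module end is at row 256 and home predicts 257, so it is fully home. Next I'm moving up to look straight at the wings.

Emit:
move_arm(
  rows=[
    [-0.2,0,3,0,0,0,0.6],
    [-0.2,0,6,0,0,0,0.6],
    [-0.2,0,8,0,0,0,0.6],
    [-0.2,0,8,0,0,0,0.6],
  ],
)

```text
clock: 6.33
tool_pos: [0.5056, 0.0854, 0.2737]
eef_rot: [-1.482, -0.522, -0.15]
force: [0.8, -0.0, 0.7]
opening: 0.0226
```

Run:
```python
from h import *
from bench import ctrl
state()
s=ctrl.snapshot("wrist");np.savez("wrist4.npz",**s)
overlay(s,"pics/wrist4.png",(0,300,130,430),2)
```

```text
t 6.33 tip bed [ -3.8  -2.1 158.9] x [ 1.     0.001 -0.002] y [-0.002  0.002 -1.   ] F bed [ 1.  -0.2  0.3] op 22.6 q [ 0.04  0.2   1.99  0.17  0.53 -0.33]
```

View pics/wrist4.png

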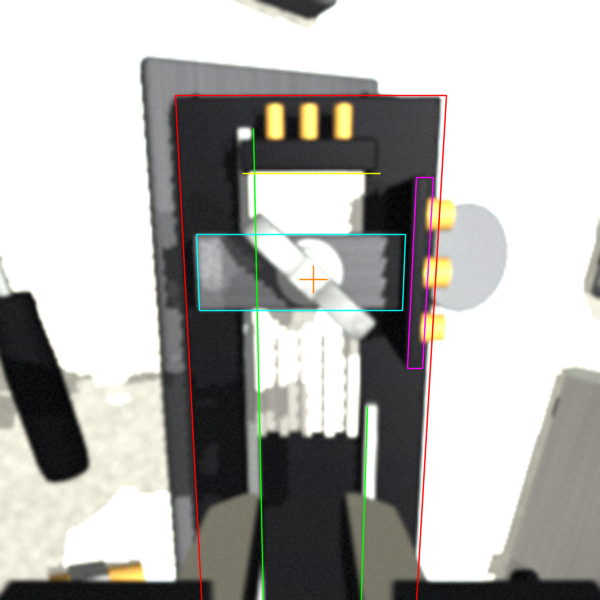

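Run:
```python
from h import *
from bench import ctrl
state()
s=ctrl.snapshot("wrist");np.savez("wrist5.npz",**s)
overlay(s,"pics/wrist5.png",(80,230,190,390),4)
R,o=bedpose();n=R[:,2]
s0=load("wrist4")
def onb(u,v,z): return R.T@(onplane(s0,u/2+130-.5,v/2-.5,n,n@o+z/1000)-o)*1000
a,b=onb(256,219,92),onb(366,329,92);print(a,b,(a+b)/2,np.arctan2(-(b-a)[1],(b-a)[0]))
```

```text
t 6.38 tip bed [ -3.5  -3.4 159. ] x [ 1.     0.002 -0.002] y [-0.002  0.002 -1.   ] F bed [-0.3  0.3 -0.5] op 26.5 q [ 0.04  0.2   1.99  0.17  0.53 -0.33]
[-19.94906145  80.73905637  92.        ] [19.15869018 42.64814135 92.        ] [-0.39518563 61.69359886 92.        ] 0.7722272390189356
```

View pics/wrist5.png

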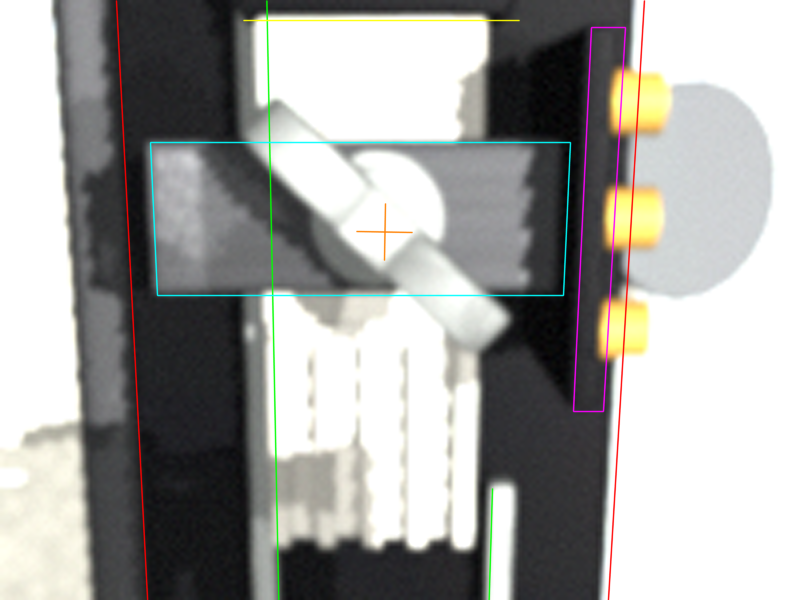

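The blade centre is within about 1 mm of the predicted axis, and its angle is about 0.77 rad.

Run:
```python
from h import *
goto([-.5,60.5,110],phi=.77-np.pi/2)
```

```text
tcp [0.513 0.152 0.231] row [0.27 4.92 6.5 ] [-1.200e-01 -4.584e+01 -4.000e-02] n 6.4
```

Emit:
move_arm(
  rows=[
    [0.3,0,3,-0.1,-7,0,0.6],
    [0.3,1,6.4,-0.1,-14,0,0.6],
    [0.3,2,6.5,-0.1,-21,0,0.6],
    [0.3,3,6.5,-0.1,-28,0,0.6],
    [0.3,4,6.5,-0.1,-35,0,0.6],
    [0.3,4.9,6.5,-0.1,-42,0,0.6],
    [0.3,4.9,6.5,-0.1,-45.8,0,0.6],
    [0.3,4.9,6.5,-0.1,-45.8,0,0.6],
    [0.3,4.9,6.5,-0.1,-45.8,0,0.6],
  ],
)

```text
clock: 7.18
tool_pos: [0.5143, 0.1506, 0.2314]
eef_rot: [-1.515, -1.154, 0.46]
force: [-0.3, -0.8, 0.8]
opening: 0.0371
```

Run:
```python
from h import *
from bench import ctrl
state();goto([-.5,60.5,80.8],phi=.77-np.pi/2)
s=ctrl.snapshot("wrist");np.savez("wrist6.npz",**s)
cv2.imwrite("pics/wrist6.png",cv2.resize(s["pixels"][150:420,130:430,::-1],None,fx=2.2,fy=2.2))
```

```text
t 7.18 tip bed [  0.3  58.8 110.5] x [ 0.7    0.714 -0.001] y [-0.    -0.002 -1.   ] F bed [-0.1 -0.7  0.9] op 37.1 q [ 0.19  0.31  1.98  0.05  0.42 -0.88]
tcp [0.525 0.155 0.204] row [0.06 2.97 0.17] [ 0.06 -0.33 -0.07] n 0.7
```

View pics/wrist6.png

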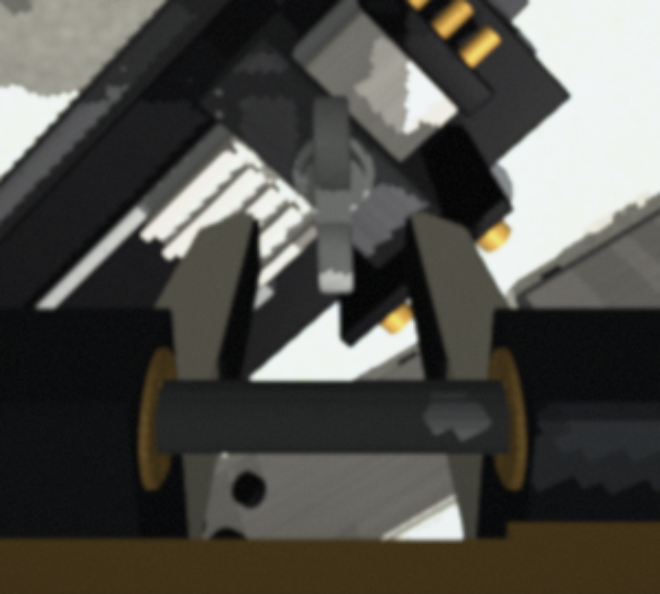

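The blade stands upright in the view at about (333,200), centred between the fingertips and parallel to the pads. I'm descending and gripping.

Emit:
move_arm(
  rows=[
    [0.05,1,0.15,0,0,0,0.6],
    [0.05,2,0.15,0,0,0,0.6],
    [0.05,2.7,0.15,0,0,0,0.6],
    [0.05,2.95,0.15,0,0,0,0.6],
    [0.05,2.95,0.15,0,0,0,0.6],
  ],
)

```text
clock: 7.65
tool_pos: [0.5252, 0.1553, 0.2038]
eef_rot: [-1.515, -1.155, 0.463]
force: [0.1, -0.2, 0.7]
opening: 0.0372
```

```bash
python3 -c "
from h import *
state()"
```

```text
t 7.65 tip bed [-0.8 60.8 80.5] x [ 0.698  0.716 -0.001] y [-0.001 -0.001 -1.   ] F bed [ 0.3 -0.2  0.6] op 37.2 q [ 0.2   0.37  1.97  0.05  0.37 -0.88]
```

Emit:
move_arm(
  rows=[
    [0,0,0,0,0,0,1],
    [0,0,0,0,0,0,1],
    [0,0,0,0,0,0,1],
    [0,0,0,0,0,0,1],
    [0,0,0,0,0,0,1],
    [0,0,0,0,0,0,1],
  ],
)

```text
clock: 8.15
tool_pos: [0.525, 0.1548, 0.2049]
eef_rot: [-1.515, -1.156, 0.462]
force: [-2.9, -6.3, 3.0]
opening: 0.0096
```

```bash
python3 -c "
from h import *
state()"
```

```text
t 8.15 tip bed [-0.6 60.3 81.7] x [ 0.698  0.716 -0.001] y [-0.    -0.002 -1.   ] F bed [-2.7 -5.4  4.6] op 9.6 q [ 0.2   0.37  1.97  0.05  0.37 -0.88]
```

Gripped: the opening is 9.6 mm, the blade's thickness. I'm starting the clockwise turn (+y turn of the tool), with a small recentring.

Emit:
move_arm(
  rows=[
    [-0.05,0,0,0,4,0,1],
    [-0.05,0,0,0,9,0,1],
    [-0.05,0,0,0,14,0,1],
    [-0.05,0,0,0,19,0,1],
    [-0.05,0,0,0,24,0,1],
    [-0.05,0,0,0,29,0,1],
    [-0.05,0,0,0,34,0,1],
    [-0.05,0,0,0,38,0,1],
    [-0.05,0,0,0,40,0,1],
    [-0.05,0,0,0,40,0,1],
  ],
)

```text
clock: 8.98
tool_pos: [0.5246, 0.1544, 0.2048]
eef_rot: [-1.498, -0.601, -0.081]
force: [-3.1, -5.3, 3.0]
opening: 0.0096
```

```bash
cat >> h.py <<'E'
def wing():
    o=state();R,ob=bedpose();A=R.T@Ro.from_rotvec(o["eef_rot"]).as_matrix()
    Tx=Ro.from_rotvec(o["eef_rot"]).as_matrix()
    print("th",np.arctan2(-A[1,0],A[0,0])+np.pi/2,"F tool",(Tx.T@np.array(o["force"])).round(1),"M tool",(Tx.T@np.array(o["wrist_torque"])).round(2))
E
python3 -c "
from h import *
wing()"
```

```text
t 8.98 tip bed [-1.1 60.1 81.7] x [ 0.995  0.098 -0.   ] y [-0.    -0.002 -1.   ] F bed [-2.6 -4.4  4.5] op 9.6 q [ 0.19  0.37  1.97  0.05  0.37 -0.19]
th 1.4728262646601016 F tool [-3.1 -4.5 -4.1] M tool [-0.77 -0.1   0.9 ]
```

Emit:
move_arm(
  rows=[
    [0,0,0,0,4,0,1],
    [0,0,0,0,9,0,1],
    [0,0,0,0,14,0,1],
    [0,0,0,0,19,0,1],
    [0,0,0,0,24,0,1],
    [0,0,0,0,29,0,1],
    [0,0,0,0,34,0,1],
    [0,0,0,0,38,0,1],
    [0,0,0,0,40,0,1],
    [0,0,0,0,40,0,1],
  ],
)

```text
clock: 9.82
tool_pos: [0.5242, 0.1544, 0.2046]
eef_rot: [-1.354, -0.035, -0.576]
force: [-6.0, -5.8, 3.7]
opening: 0.0098
```

```bash
python3 -c "
from h import *
wing()"
```

```text
t 9.82 tip bed [-1.6 60.1 81.7] x [ 0.825 -0.565 -0.   ] y [-0.001 -0.002 -1.   ] F bed [-5.  -4.2  6.4] op 9.8 q [0.19 0.37 1.97 0.05 0.37 0.51]
th 2.170932863769035 F tool [-1.7 -6.4 -6.3] M tool [-1.28 -0.12  0.58]
```

Emit:
move_arm(
  rows=[
    [-0.05,0,-0.08,0,4,0,1],
    [-0.05,0,-0.08,0,9,0,1],
    [-0.05,0,-0.08,0,14,0,1],
    [-0.05,0,-0.08,0,19,0,1],
    [-0.05,0,-0.08,0,24,0,1],
    [-0.05,0,-0.08,0,29,0,1],
    [-0.05,0,-0.08,0,34,0,1],
    [-0.05,0,-0.08,0,38,0,1],
    [-0.05,0,-0.08,0,40,0,1],
    [-0.05,0,-0.08,0,40,0,1],
  ],
)

```text
clock: 10.65
tool_pos: [0.5238, 0.1545, 0.2044]
eef_rot: [-1.09, 0.53, -1.02]
force: [-3.4, 2.1, 3.7]
opening: 0.0094
```

Run:
```python
from h import *
from bench import ctrl
wing()
s=ctrl.snapshot("top");np.savez("top7.npz",**s)
overlay(s,"pics/top7.png",(120,235,170,340),4.7)
```

```text
t 10.65 tip bed [-2.  60.5 81.7] x [ 0.269 -0.963  0.001] y [-0.    -0.001 -1.   ] F bed [-1.   2.8  4.5] op 9.4 q [0.2  0.37 1.97 0.05 0.37 1.21]
th 2.8688880852016605 F tool [-3.  -4.5 -0.2] M tool [-0.65 -0.11  0.82]
```

View pics/top7.png

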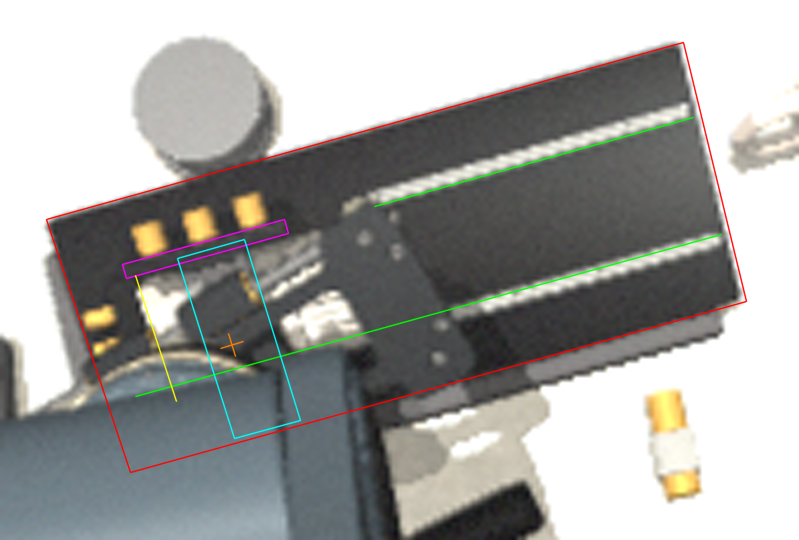

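Emit:
move_arm(
  rows=[
    [0,0,0,0,4,0,1],
    [0,0,0,0,8,0,1],
    [0,0,0,0,12,0,1],
    [0,0,0,0,15,0,1],
    [0,0,0,0,16,0,1],
    [0,0,0,0,16,0,1],
    [0,0,0,0,16,0,1],
  ],
)

```text
clock: 11.28
tool_pos: [0.5237, 0.1547, 0.2044]
eef_rot: [-0.954, 0.752, -1.178]
force: [-4.9, 2.7, 3.4]
opening: 0.0095
```

```bash
python3 -c "
from h import *
wing()"
```

```text
t 11.28 tip bed [-2.  60.6 81.7] x [-0.004 -1.     0.001] y [-0.    -0.001 -1.   ] F bed [-2.3  3.8  4.9] op 9.5 q [0.2  0.37 1.97 0.05 0.37 1.49]
th 3.145801520006777 F tool [-3.8 -4.9 -2.3] M tool [-0.85 -0.08  0.97]
```

The wing angle reads 3.146. I'm releasing partway and lifting straight off.

Emit:
move_arm(
  rows=[
    [0,0,0,0,0,0,0.6],
    [0,0,0,0,0,0,0.6],
    [0,0,0,0,0,0,0.6],
    [0,0,0,0,0,0,0.6],
    [0,0,0,0,0,0,0.6],
    [0,-1.5,0,0,0,0,0.6],
    [0,-4,0,0,0,0,0.6],
    [0,-7,0,0,0,0,0.6],
    [0,-10,0,0,0,0,0.6],
    [0,-10,-3,0,0,0,0.6],
    [0,-10,-6,0,0,0,0.6],
    [0,-10,-9,0,0,0,0.6],
    [0,-10,-9,0,0,0,0.6],
    [0,-10,-9,0,0,0,0.6],
  ],
)

```text
clock: 12.45
tool_pos: [0.4033, 0.1251, 0.2568]
eef_rot: [-0.953, 0.752, -1.18]
force: [0.3, 0.1, 0.1]
opening: 0.0371
```

Run:
```python
from h import *
from bench import ctrl
wing()
s=ctrl.snapshot("wrist");np.savez("wrist8.npz",**s)
overlay(s,"pics/wrist8.png",(0,420,0,560),1.4)
s=ctrl.snapshot("top");np.savez("top8.npz",**s)
overlay(s,"pics/top8.png",(120,235,170,340),4.7)
```

```text
t 12.45 tip bed [-92.1  60.6 181.6] x [-0.005 -1.     0.001] y [ 0.    -0.001 -1.   ] F bed [ 0.3  0.1 -0. ] op 37.1 q [0.18 0.06 2.21 0.06 0.44 1.47]
th 3.1463411187392607 F tool [-0.1  0.   0.3] M tool [-0.33  0.06  0.02]
```

View pics/wrist8.png

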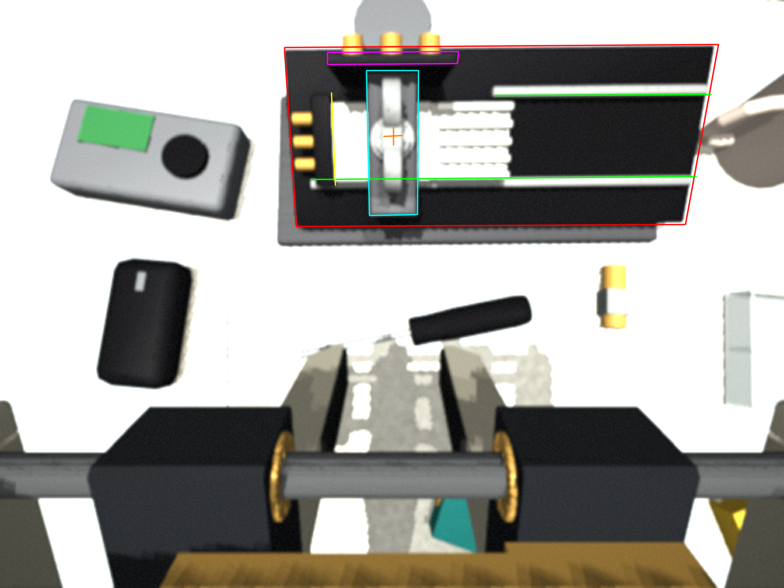

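View pics/top8.png

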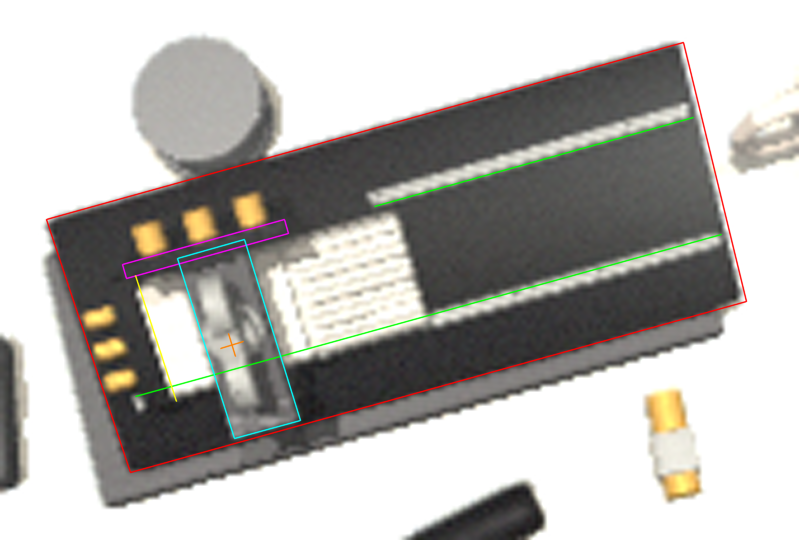

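The wings lie along bed x, (392,78) to (393,190), parallel to the bridge. The module touches the stop line at (332,140), the bystanders look undisturbed, and the gripper is clear.

Run:
```python
from h import *
from bench import ctrl
a,b=load("top0"),load("top8")
d=cv2.absdiff(a["pixels"],b["pixels"]).max(2)
for n,(u,v) in dict(spool=(212,142),mug=(358,137),adapter=(313,214),driver=(265,237),mouse=(155,267),handset=(140,210),tray=(385,217),turq=(297,300),yel=(390,293)).items():
    print(n,np.percentile(d[v-18:v+18,u-18:u+18],90))
print(ctrl.finish_job())
```

```text
spool 22.0
mug 22.0
adapter 23.0
driver 121.0
mouse 24.5
handset 15.0
tray 20.0
turq 52.0
yel 23.0
the job is handed in; nothing more can be done
None
```

Run:
```python
from h import *
s=load("wrist8");t=load("top0");n=np.array([0,0,1.])
for k,uv in dict(handle_end=(530,310),handle_root=(412,333)).items(): print(k,onplane(s,uv[0]/1.4,uv[1]/1.4,n,.015).round(3))
for uv in ((285,228),(246,244)): print(onplane(t,*uv,n,.015).round(3))
cv2.imwrite("pics/top8f.png",load("top8")["pixels"][:,:,::-1])
```

```text
handle_end [0.502 0.039 0.015]
handle_root [0.463 0.124 0.015]
[0.499 0.038 0.015]
[0.466 0.125 0.015]
```

View pics/top8f.png

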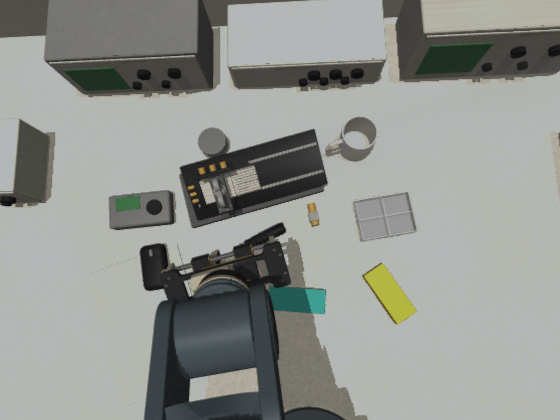

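The job is done and handed in at about 12.5 s of the 69 s allowed: the module is home against the end stop and clamped, and the gripper is clear of everything.

- **Module:** I pushed it along the channel with closed fingers until the force rose from about 5 N to 26 N with no further travel. The pictures put its -y end at bed y of about -20 mm, which is fully home, and it still touches the stop after clamping.
- **Clamp screw:** I gripped the wings at about 0.77 rad and turned them clockwise to 3.146 rad, where the target is 3.142. That reading comes from the gripper's pose; after release the picture shows the wings lying along bed x, parallel to the bridge. I did not measure the foot's squeeze directly.
- **Panel:** The fingertips stayed about 81 mm above the bed, above the panel's 79 mm edge. Forces at the wrist were under about 10 N while turning.
- **Bystanders:** A before-and-after comparison of the top view flagged the screwdriver (121) and the turquoise look-alike (52). I followed this up after handing in:
    - **Screwdriver:** its handle ends measured within about 4 mm of where they started, within the measuring error. The arm was covering part of it in that view.
    - **Turquoise block:** it looks unmoved, with the arm and its shadow over its edge, but I did not measure it.
    - **The rest:** all at 15–25 in the same comparison, with no visible movement.

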